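# Stand the slumped book back up and close the rack

## Robot

A 7-joint arm with a two-finger parallel gripper is mounted at the origin on the work surface. World frame = base frame: x ahead of the robot, y to its left, z up, the work surface at z = 0. Lengths are in mm, angles in rad, forces in N, time in s.
With the tool pointing down it reaches from about 350 to 900 mm from the base axis. Payload 19.9 kg.
Tool frame: the origin (TCP) lies midway between the tips of the shut fingers; the grasp point (between the pads) lies robot.grasp_offset behind it (robot.grasp_offset is the distance from the TCP to the grasp point, in mm); z points along the fingers, y is the line along which they close (so a half turn about z gives the same grasp; the last joint's range is limited). The gripper opens to 85 mm and grips with 20 to 120 N. Pads are 22 mm wide; open, the fingers measure 114 mm over their backs; the gripper's body (76 mm by 85 mm) begins 54 mm behind the grasp point. The pads swing forward as they close: fully open they stand 13 mm farther back than shut.
Start: joints at [1.27, 0.417, -0.01, 1.614, 0.005, 1.111, -0.053], TCP at [160.55, -604.007, 231.26] pointing down, gripper open.
Joint ranges: [-2.81, 2.81], [-0.39, 2.02], [-1.27, 1.25], [0.06, 2.57], [-1.19, 4.33], [0.19, 2], [-2.82, 2.82]. Speed limits (rad/s): [1.89, 1.89, 2.39, 2.39, 3.01, 3.01, 3.01].

## Interface

Orientations are given as a unit quaternion [w, x, y, z].
In Python, from plant import robot gives the robot as it stands.
- The arm moves only by the tool apply_moves, never from a script. Its argument "targets" is a list that holds one entry, the list of rows, each a list of 4 numbers: the shift along the tool's x, y, z in m, then the turn about the tool's z in degrees. A call has 1 to 8 rows; each row shifts and turns the commanded pose from where the row before left it, along the tool's axes as they then stand; what a row does not reach is not made up. A row lasts 1/10 s, in which the tool goes at most 50 mm and 8.59 degrees, less where a joint would pass 70% of its speed; a pose out of reach is approached as far as the arm can. A call with a gripper value outside its range is refused whole. "hand" is the closure, from 0 (fully open) to 1 (shut), set as the call begins (left out, the last holds). The fingers move at their own pace and stop on an object; "newtons" is the grip in N (left out, the last holds). Time passes only in rows, so rows that do not move let the fingers close. It gives the time, the measured TCP pose, the force, the opening and the grip force at its end, in the units of the state.
- robot.state(): the state, without advancing time (a new reading comes with each control period).
- robot.read_camera(name): name is "side" or "top" or "wrist"; returns a dict with "frame" (420x560x3 uint8, red, green, blue), "z_map" (420x560 float32, mm along the optical axis (not along the pixel's ray), 0 where there is no reading), "camera_matrix" (3x3 intrinsics, pixels), "distortion" ([k1, k2, p1, p2, k3] as OpenCV has them; the pictures are not rectified), "camera_from_world" (4x4, takes a point from world to camera coordinates). Camera axes: x right, y up, looking along -z (the intrinsics and any distortion apply to the point x, -y, -z); pixel columns grow to the right and rows downward; lengths in mm; the calibration is good to about 2 mm. A picture is of the moment at which its call begins.
- robot.hand_in(): hands the job in; it is judged then, once.
Trained networks look in a picture, given as the dict that the camera call returned (one of the last four; its "shot" number tells which), for a name from the list of things; names that differ only in an ending like _2 or _b are one class to them, and where a whole thing is asked for, a point or a joint stands for the part that bears it (a point fixed in the world has none). Each returns a list of dicts, best first, with "p" (0 to 1); they miss things now and then, are a little off and sometimes report something else, mostly with a low value. They report only what shows in the picture. A call takes as long as a camera call. They do not tell look-alikes from the thing itself.
- robot.boxes_of(thing, picture): "extent" ([left, top, right, bottom] in pixels, round what is visible of it).
The state is a dict: "clock": time; "qpos": joint angles; "dq": joint speeds; "joint_torque": joint torques, N m; "ee_pos": TCP position; "orientation": TCP orientation; "ft_force": force on the tool from outside, world axes, zero at the start; "wrist_torque": the same for the moment, N m; "grip_width": finger opening in mm; "gripper_force": force on a finger pad.
Only numpy, scipy, OpenCV 4.12 (cv2) and the standard library are available. Lean on these libraries where they do the work, as an engineer would, in place of code of your own. Each camera call takes 0.05 s, during which the arm holds its last target. There are 200 camera calls.

## Task

The end book in the wooden desk rack has slumped over onto the low sliding block. Without gripping or lifting anything, push the book back upright with your fingers so that it stands next to the other two; only then push the low block along the rack, from its outer end, until it is snug against the book and the row is closed up. Do not shove the book up with the block, and do not disturb the other two books, the mug or the black diffuser.

Things in the scene. Friction and masses are not known exactly. Their poses are not given: they have to be found in the camera images.
- rack: light wooden book rack, fixed to the desk: floor board 150 (x) by 340 (y) by 12 mm thick; at its -y end a tall fixed end board, 15 mm thick, 150 mm high; its +y end is open. Origin: centre of its underside, on the desk; y along the row of books, z up. From the fixed end towards +y stand book_a, book_b, slumped_book, then the low block.
- slumped_book: grey cloth hardback, 130 (x) by 32 thick (y) by 185 mm tall (z), about 0.4 kg; origin centre of its 130 x 32 foot. It leans 0.25 to 0.6 rad towards the rack's +y, foot near book_b, on its +y foot edge and the top inner edge of the block, which it overhangs. 1 to 3 N near its top edge tips it up, the edge rising in an arc about the foot; from 0.15 rad it rocks upright by itself, z vertical.
- book_top_edge (a point): middle of the slumped book's top edge on its +y face (the overhanging edge above the block, where it can be pushed towards the rack's -y); 185 mm up the book from its +y foot edge
- row_face (a point): on the foot edge of book_b's +y face (the face the slumped book should stand against), 12 mm above the desk, middle of the book; axes as book_b
- block_inner (a point): centre of the inner (-y) face of the low wooden block, 42 mm above the desk. The block is 120 mm (x) by 80 mm (y) by 60 mm high, its top 72 mm above the desk; it slides only along the rack's y, stays where it is left, and needs about 3 N to push. It can go at least 27 mm towards -y
- block_outer (a point): centre of the outer (+y) face of the block, 42 mm above the desk: the face to push, 80 mm from the inner face
- book_a: grey hardback standing upright against the fixed end board, 130 (x) by 38 (y, thickness) by 200 mm high, loose; origin centre of its underside. Leave alone
- book_b: blue cloth hardback standing upright next to book_a, 125 (x) by 30 (y, thickness) by 175 mm high, loose; origin centre of its underside. Leave alone (the slumped book may come to rest against it)
- mug: white mug, 76 mm across, 85 mm high, loose on the desk before the rack (towards the robot); origin centre of its underside. Leave alone
- diffuser: black bottle-shaped diffuser, 72 mm across, 135 mm high with a narrow neck, loose on the desk beyond the rack; origin centre of its underside. Leave alone
Things that resemble listed ones, but are neither listed nor needed, are in the scene too. What is shaped like the slumped_book but pink, turquoise or yellow is not meant.

How it is judged:
By the outcome, as a careful person would: the job done as asked, in the order asked, and still so for the second after the job is handed in, with the robot touching nothing.
It also fails if it takes over 48 s, if anything falls off the work surface, if the arm or the gripper's body presses on something with over 40 N, if the wrist force passes 120 N, or if a joint passes its speed limit or range.

## Working session

There is one attempt and no reset: what is moved stays moved. The work goes in short steps, Python scripts to look and compute and a tool call to move; the robot and the scene stay as the last step left them, time stands still between calls to the robot, and variables do not carry over. Pictures are saved under pics/ and viewed, at most 10 in all, crops included, and the job is handed in when it is done.

Besides the shell and the picture viewer there is one more tool, called as name(argument=value, ...) on one line, values as JSON. apply_moves: Moves the arm, as the interface text tells. Its arguments: {"type":"object","properties":{"targets":{"type":"array"},"hand":{"type":"number"},"newtons":{"type":"number"}},"required":["targets"]}

```bash
mkdir -p pics; cat > h.py <<'E'
import numpy as np, cv2
from plant import robot
def world(d):
    K=np.array(d["camera_matrix"]);D=np.array(d["distortion"]);T=np.linalg.inv(np.array(d["camera_from_world"]))
    z=d["z_map"];h,w=z.shape
    u,v=np.meshgrid(np.arange(w),np.arange(h))
    n=cv2.undistortPoints(np.stack([u,v],-1).reshape(-1,1,2).astype(float),K,D).reshape(h,w,2)
    P=np.stack([n[...,0]*z,-n[...,1]*z,-z,np.ones_like(z)],-1)
    W=(P@T.T)[...,:3]; W[z==0]=np.nan
    return W
E
python3 - <<'E'
from h import *
s=robot.state();print({k:np.round(v,3) for k,v in s.items()})
ims=[]
for n in("side","top"):
    d=robot.read_camera(n);np.savez(f"{n}.npz",W=world(d),f=d["frame"]);ims.append(d["frame"])
    print(n,np.round(np.linalg.inv(d["camera_from_world"])[:3],2).tolist())
    for t in("rack","slumped_book","book_a","block_inner","mug","diffuser"):
        print(t,[(np.round(b["extent"]).tolist(),round(b["p"],2)) for b in robot.boxes_of(t,d)[:4]])
    cv2.imwrite(f"pics/{n}1.png",cv2.cvtColor(d["frame"],cv2.COLOR_RGB2BGR))
E
```

```text
{'clock': np.float64(0.0), 'qpos': array([ 1.27 ,  0.418, -0.01 ,  1.614,  0.005,  1.111, -0.053]), 'dq': array([ 0.001, -0.002, -0.001,  0.001,  0.001, -0.001, -0.001]), 'joint_torque': array([ 1.0000e-03, -8.6444e+01,  6.7900e-01, -4.3490e+01,  1.9000e-02,
        7.0000e-03,  0.0000e+00]), 'ee_pos': array([ 160.457, -603.688,  230.656]), 'orientation': array([-0.001,  0.992,  0.13 , -0.   ]), 'ft_force': array([-0.166, -0.444,  0.506]), 'wrist_torque': array([-0.033, -0.017, -0.028]), 'gripper_force': np.float64(0.0), 'grip_width': np.float64(85.349)}
side [[-0.51, -0.82, 0.26, 718.33], [0.86, -0.49, 0.15, 35.0], [0.0, 0.3, 0.95, 1007.22]]
rack [([239.0, 213.0, 390.0, 338.0], 0.89)]
slumped_book [([385.0, 180.0, 456.0, 262.0], 0.93), ([184.0, 138.0, 264.0, 205.0], 0.82), ([275.0, 237.0, 346.0, 293.0], 0.81), ([142.0, 235.0, 221.0, 287.0], 0.81)]
book_a [([244.0, 211.0, 285.0, 278.0], 0.88), ([265.0, 220.0, 297.0, 282.0], 0.69)]
block_inner [([296.0, 263.0, 345.0, 309.0], 0.95)]
mug [([313.0, 195.0, 344.0, 236.0], 0.94)]
diffuser [([288.0, 326.0, 325.0, 361.0], 0.69)]
top [[-0.01, 0.99, -0.13, 299.19], [-1.0, -0.01, -0.01, -120.84], [-0.01, 0.13, 0.99, 1388.0]]
rack [([170.0, 145.0, 285.0, 219.0], 0.61), ([201.0, 168.0, 221.0, 211.0], 0.16)]
slumped_book [([297.0, 111.0, 368.0, 183.0], 0.98), ([210.0, 155.0, 254.0, 207.0], 0.89), ([144.0, 245.0, 198.0, 316.0], 0.89), ([316.0, 208.0, 384.0, 257.0], 0.7)]
book_a [([247.0, 158.0, 266.0, 207.0], 0.66)]
block_inner [([205.0, 166.0, 216.0, 208.0], 0.54)]
mug [([225.0, 225.0, 259.0, 253.0], 0.92), ([193.0, 125.0, 223.0, 158.0], 0.44)]
diffuser [([196.0, 128.0, 225.0, 155.0], 0.91)]
```

View pics/side1.png

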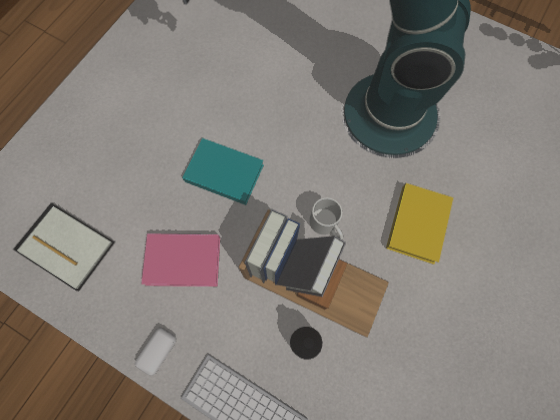

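View pics/top1.png

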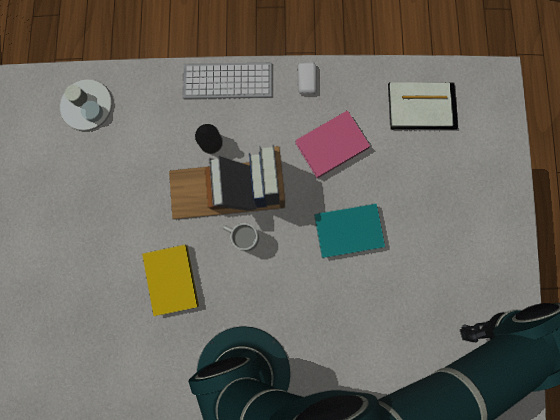

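The side view shows the rack at (240–390, 210–335): the slumped grey book's pages are at about (330, 265), over the brown block, with the mug at (327, 215) and the diffuser at (306, 343). In the top view the rack spans (170–285, 145–219), and its open end faces left, which is world +y.

```bash
python3 - <<'E'
from h import *
for n,(l,t,r,b) in(("top",(165,140,290,224)),("side",(235,205,395,342))):
    q=np.load(n+".npz");W=q["W"][t:b,l:r].reshape(-1,3);F=q["f"][t:b,l:r].reshape(-1,3)
    W0=W; ok=~np.isnan(W[:,2]);W=W[ok];F=F[ok].astype(int)
    # rack floor: brownish, z 6..18
    m=(abs(W[:,2]-12)<5)&(F[:,0]-F[:,2]>25)
    rc=cv2.minAreaRect(W[m,:2].astype(np.float32));print(n,"floor",m.sum(),np.median(W[m,2]),rc,cv2.boxPoints(rc).round(1).tolist())
    for nm,lo,hi in(("t200",203,222),("t175",178,195),("block",62,80)):
        m=(W[:,2]>lo)&(W[:,2]<hi)
        if nm=="block": m&=(F[:,0]-F[:,2]>25)
        if m.sum()>4: rc=cv2.minAreaRect(W[m,:2].astype(np.float32));print(nm,m.sum(),np.median(W[m,2]).round(1),np.round(rc[0],1),np.round(rc[1],1),round(rc[2],1),cv2.boxPoints(rc).round(0).tolist())
    np.savez(n+"_c.npz",W=W,F=F)
E
```

```text
top floor 1794 12.683063520810265 ((542.3541870117188, 60.15989685058594), (150.2624969482422, 323.96795654296875), 5.2362494468688965) [[452.79998779296875, 214.60000610351562], [482.29998779296875, -108.0], [632.0, -94.30000305175781], [602.4000244140625, 228.3000030517578]]
t200 701 208.9 [555.6 -82.2] [130.7  38. ] 5.2 [[489.0, -69.0], [492.0, -107.0], [622.0, -95.0], [619.0, -57.0]]
t175 1059 184.1 [539.9 -14.1] [130.5 175.5] 5.3 [[467.0, 67.0], [483.0, -108.0], [613.0, -95.0], [597.0, 79.0]]
block 171 72.8 [538.   94.8] [118.7  15.6] 6.2 [[478.0, 96.0], [480.0, 81.0], [598.0, 94.0], [596.0, 109.0]]
side floor 3344 11.3146805106623 ((536.2741088867188, 119.29153442382812), (243.62452697753906, 422.3505859375), 52.89341735839844) [[294.3999938964844, 149.5], [631.2000122070312, -105.30000305175781], [778.2000122070312, 89.0], [441.29998779296875, 343.79998779296875]]
t200 1072 208.1 [556.2 -85.6] [129.7  38.4] 5.1 [[490.0, -72.0], [493.0, -110.0], [623.0, -99.0], [619.0, -61.0]]
t175 1661 183.3 [545.  -16.7] [132.5 181.6] 9.0 [[465.0, 63.0], [494.0, -117.0], [625.0, -96.0], [596.0, 83.0]]
block 631 71.5 [555.4  -7.7] [120.4 222.8] 8.9 [[479.0, 93.0], [513.0, -127.0], [632.0, -109.0], [598.0, 112.0]]
```

```bash
python3 - <<'E'
from h import *
a=np.radians(5.2);ex=np.array([np.cos(a),np.sin(a)]);ey=np.array([-np.sin(a),np.cos(a)])
for n in("top","side"):
    q=np.load(n+"_c.npz");W=q["W"];F=q["F"];u=W[:,:2]@ex;v=W[:,:2]@ey;z=W[:,2]
    fl=(abs(z-12)<4)&(F[:,0]-F[:,2]>25)&(v<300)&(u>450)&(u<660);print(n,"floor u",np.percentile(u[fl],[0.5,99.5]),"v",np.percentile(v[fl],[1,99.5]))
    m=(u>480)&(u<620)&(z>20)
    for lo in range(-170,175,6):
        k=m&(v>=lo)&(v<lo+6)
        if k.sum()>3: print(lo+3,k.sum(),"z max/med/min",np.percentile(z[k],[97,50,3]).round(0),"u",np.percentile(u[k],[2,98]).round(0),F[k].mean(0).round(0))
E
```

```text
top floor u [470.92791379 618.70303104] v [-135.51920305  171.39839203]
-167 48 z max/med/min [166. 162. 156.] u [483. 614.] [75. 59. 42.]
-161 112 z max/med/min [168. 162. 158.] u [482. 615.] [80. 62. 43.]
-155 114 z max/med/min [168. 163. 158.] u [483. 615.] [72. 57. 43.]
-149 129 z max/med/min [215. 210.  75.] u [481. 608.] [103. 107. 102.]
-143 131 z max/med/min [212. 208.  48.] u [481. 601.] [134. 138. 128.]
-137 129 z max/med/min [212. 208.  68.] u [481. 603.] [136. 141. 131.]
-131 133 z max/med/min [212. 208.  55.] u [481. 601.] [135. 139. 129.]
-125 130 z max/med/min [213. 208.  75.] u [481. 603.] [138. 143. 133.]
-119 133 z max/med/min [213. 208.  62.] u [481. 603.] [ 99. 103.  96.]
-113 107 z max/med/min [216. 205.  88.] u [481. 605.] [74. 81. 90.]
-107 98 z max/med/min [187. 184. 179.] u [483. 593.] [158. 163. 152.]
-101 100 z max/med/min [189. 184. 179.] u [482. 595.] [160. 165. 153.]
-95 97 z max/med/min [188. 183. 179.] u [485. 594.] [162. 167. 155.]
-89 101 z max/med/min [189. 183. 179.] u [485. 593.] [124. 129. 124.]
-83 52 z max/med/min [191. 187. 112.] u [481. 599.]
[... 3334 characters left out ...]
 u [484. 604.] [65. 62. 60.]
-5 186 z max/med/min [194. 187.  67.] u [484. 606.] [127. 124. 119.]
1 185 z max/med/min [187. 184.  67.] u [484. 606.] [161. 158. 150.]
7 178 z max/med/min [184. 181.  69.] u [484. 606.] [161. 158. 150.]
13 186 z max/med/min [181. 178.  65.] u [484. 606.] [160. 156. 148.]
19 160 z max/med/min [182. 178.  64.] u [483. 606.] [104.  97.  92.]
25 35 z max/med/min [74. 72. 33.] u [493. 607.] [114.  85.  64.]
31 134 z max/med/min [75. 72. 49.] u [488. 606.] [123.  89.  62.]
37 136 z max/med/min [75. 72. 51.] u [487. 606.] [122.  88.  61.]
43 132 z max/med/min [74. 72. 59.] u [489. 606.] [126.  90.  61.]
49 102 z max/med/min [74. 71. 64.] u [489. 606.] [124.  90.  63.]
```

apply_moves(targets=[[[0, 0, -0.045, 4.9], [0, 0, -0.045, 4.9], [0.022, -0.034, 0, 0], [0.022, -0.034, 0, 0], [0.022, -0.034, 0, 0], [0.022, -0.034, 0, 0], [0.022, -0.034, 0, 0], [0.022, -0.034, 0, 0]]], hand=1, newtons=40)

```text
clock: 1.5
ee_pos: [274.4, -387.6, 321.4]
orientation: [0.0, 0.999, 0.044, 0.0]
ft_force: [1.3, -0.1, 0.8]
grip_width: 0.1
gripper_force: 0.0
```

apply_moves(targets=[[[0.022, -0.034, 0, 0], [0.022, -0.034, 0, 0], [0.022, -0.034, 0, 0], [0.022, -0.034, 0, 0], [0.022, -0.034, 0, 0], [0.022, -0.034, 0, 0], [0.022, -0.034, 0, 0], [0.022, -0.034, 0, 0]]])

```text
clock: 2.3
ee_pos: [425.6, -101.0, 321.6]
orientation: [0.0, 0.999, 0.044, 0.0]
ft_force: [1.2, 0.3, 0.5]
grip_width: -0.0
gripper_force: 0.0
```

apply_moves(targets=[[[0.022, -0.034, 0, 0], [0.022, -0.034, 0, 0], [0.022, -0.034, 0, 0], [0.022, -0.034, 0, 0], [0.022, -0.034, 0, 0], [0.022, -0.034, 0, 0], [0, -0.01, 0, 0], [0, 0, 0, 0]]])

```text
clock: 3.1
ee_pos: [537.3, 124.0, 321.0]
orientation: [-0.0, 0.999, 0.046, -0.0]
ft_force: [-0.1, -0.0, -0.2]
grip_width: 0.2
gripper_force: 0.0
```

```bash
cat >> h.py <<'E'
a=np.radians(5.2);R=np.array([[np.cos(a),np.sin(a)],[-np.sin(a),np.cos(a)]])
def st():
    s=robot.state();q=s["orientation"];p=s["ee_pos"]
    print("t",round(s["clock"],2),"uvz",(R@p[:2]).round(1),round(p[2],1),"yaw",round(2*np.degrees(np.arctan2(q[2],q[1])),2),"q",np.round(q,3),"f",np.round(s["ft_force"],1),"w",round(s["grip_width"],1),"j",np.round(s["qpos"],2))
E
python3 -c "
from h import *
st();print(robot.grasp_offset)"
```

```text
t 3.1 uvz [546.4  74.7] 321.0 yaw 5.25 q [-0.     0.999  0.046 -0.   ] f [-0.1 -0.  -0.2] w 0.2 j [ 0.28  0.27 -0.68  1.67  0.18  1.27 -1.92]
18.700000000000003
```

apply_moves(targets=[[[0, 0, 0.042, 0], [0, 0, 0.042, 0], [0, 0, 0.042, 0], [0, 0, 0.042, 0], [0, 0.01, 0, 0], [0, 0.01, 0, 0], [0, 0, 0, 0]]])

```text
clock: 3.8
ee_pos: [540.8, 99.9, 155.5]
orientation: [0.0, 0.999, 0.043, 0.001]
ft_force: [-0.1, 1.0, 0.1]
grip_width: -0.1
gripper_force: 0.0
```

apply_moves(targets=[[[0, 0.005, 0, 0], [0, 0.005, 0, 0], [0, 0.005, 0, 0], [0, 0.005, 0, 0], [0, 0.005, 0, 0]]])

```text
clock: 4.3
ee_pos: [541.8, 77.3, 153.5]
orientation: [-0.0, 0.999, 0.044, 0.0]
ft_force: [0.1, 1.3, 1.7]
grip_width: -0.0
gripper_force: 0.8
```

```bash
cat >> h.py <<'E'
def look(n,name,box):
    d=robot.read_camera(n);W=world(d);l,t,r,b=box
    im=cv2.resize(d["frame"][t:b,l:r],None,fx=3,fy=3,interpolation=cv2.INTER_CUBIC)
    cv2.imwrite(f"pics/{name}.png",cv2.cvtColor(im,cv2.COLOR_RGB2BGR))
    P=W[t:b,l:r].reshape(-1,3);F=d["frame"][t:b,l:r].reshape(-1,3)
    return P,F
E
python3 - <<'E'
from h import *
st();look("side","s2",(220,160,420,340));st()
E
```

```text
t 4.3 uvz [546.6  27.9] 153.5 yaw 5.1 q [-0.     0.999  0.044  0.   ] f [0.1 1.3 1.7] w -0.0 j [ 0.3   0.44 -0.62  1.87  0.31  0.94 -1.94]
t 4.35 uvz [546.5  26.9] 153.3 yaw 5.05 q [0.    0.999 0.044 0.   ] f [ 0.1 -0.3  1. ] w -0.1 j [ 0.3   0.44 -0.61  1.87  0.31  0.94 -1.94]
```

View pics/s2.png

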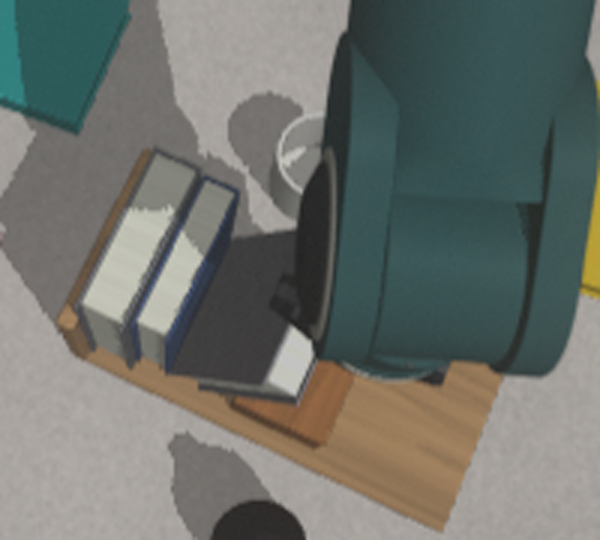

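The crop shows the gripper beside the book's top, with the book still leaning: its pages are at about (292, 362) and its cover at (240, 300). There is no clear contact yet.

apply_moves(targets=[[[0, 0.004, 0, 0], [0, 0.004, 0, 0], [0, 0.004, 0, 0], [0, 0.004, 0, 0], [0, 0.004, 0, 0]]])

```text
clock: 4.85
ee_pos: [543.4, 57.2, 153.2]
orientation: [-0.0, 0.999, 0.044, -0.0]
ft_force: [-0.3, 0.2, 1.1]
grip_width: 0.0
gripper_force: 0.4
```

```bash
cat >> h.py <<'E'
def prof(n,name,box=None):
    P,F=look(n,name,box or ((165,140,290,224) if n=="top" else (235,205,395,342)))
    uv=P[:,:2]@R.T
    # cover plane: dark grey points in v -80..0 visible
    m=(uv[:,0]>482)&(uv[:,0]<604)&(P[:,2]>20)
    for lo in range(-90,60,8):
        k=m&(uv[:,1]>=lo)&(uv[:,1]<lo+8)
        if k.sum()>3: print(lo+4,k.sum(),"z",np.percentile(P[k,2],[90,50,10]).round(0),F[k].mean(0).round(0))
E
python3 - <<'E'
from h import *
st();prof("side","s3");st()
E
```

```text
t 4.85 uvz [546.3   7.7] 153.2 yaw 5.08 q [-0.     0.999  0.044 -0.   ] f [-0.3  0.2  1.1] w 0.0 j [ 0.33  0.43 -0.61  1.87  0.3   0.93 -1.9 ]
-86 372 z [187. 119.  29.] [55. 60. 70.]
-78 128 z [64. 52. 40.] [60. 60. 59.]
-70 142 z [93. 81. 69.] [61. 60. 60.]
-62 163 z [463. 111.  98.] [64. 63. 63.]
-54 279 z [495. 455. 129.] [56. 56. 55.]
-46 398 z [530. 487. 161.] [55. 58. 57.]
-38 464 z [532. 500. 190.] [64. 74. 74.]
-30 480 z [532. 512. 191.] [81. 98. 96.]
-22 477 z [531. 511. 187.] [76. 94. 92.]
-14 491 z [533. 509. 187.] [73. 91. 89.]
-6 509 z [535. 507. 190.] [64. 82. 79.]
2 574 z [535. 504.  72.] [68. 81. 77.]
10 600 z [535. 504.  73.] [67. 81. 77.]
18 594 z [534. 505.  73.] [67. 82. 77.]
26 600 z [532. 505.  72.] [68. 82. 77.]
34 611 z [534. 506.  73.] [68. 79. 73.]
42 538 z [530. 503.  72.] [70. 80. 73.]
50 397 z [520. 500.  72.] [69. 79. 72.]
58 298 z [512. 497. 250.] [60. 76. 74.]
t 4.9 uvz [546.4   6.9] 153.2 yaw 5.04 q [ 0.     0.999  0.044 -0.   ] f [-0.4 -0.5  0.6] w 0.0 j [ 0.33  0.43 -0.61  1.87  0.3   0.93 -1.9 ]
```

apply_moves(targets=[[[0, 0.003, 0, 0], [0, 0.003, 0, 0], [0, 0.003, 0, 0], [0, 0.003, 0, 0], [0, 0.003, 0, 0], [0, 0.003, 0, 0], [0, 0.003, 0, 0], [0, 0.002, 0, 0]]])

```text
clock: 5.7
ee_pos: [547.3, 36.2, 156.2]
orientation: [-0.0, 0.999, 0.045, 0.002]
ft_force: [-8.6, 8.1, 42.7]
grip_width: 0.1
gripper_force: 22.2
```

apply_moves(targets=[[[0, 0.002, 0, 0], [0, 0.002, 0, 0], [0, 0.002, 0, 0], [0, 0.002, 0, 0], [0, 0.002, 0, 0], [0, 0.002, 0, 0], [0, 0.002, 0, 0], [0, 0.002, 0, 0]]])

```text
clock: 6.5
ee_pos: [549.6, 20.3, 157.7]
orientation: [0.0, 0.999, 0.045, 0.004]
ft_force: [-15.8, 6.6, 64.4]
grip_width: -0.1
gripper_force: 32.8
```

```bash
python3 - <<'E'
from h import *
st();prof("side","s4");st()
E
```

```text
t 6.5 uvz [549.1 -29.6] 157.7 yaw 5.16 q [0.    0.999 0.045 0.004] f [-15.8   6.6  64.4] w -0.1 j [ 0.39  0.43 -0.6   1.86  0.3   0.94 -1.83]
-86 282 z [503. 187.  56.] [52. 54. 60.]
-78 236 z [528. 499. 180.] [66. 72. 71.]
-70 360 z [528. 512. 192.] [ 89. 105. 102.]
-62 398 z [526. 511. 192.] [ 85. 102. 100.]
-54 418 z [517. 508. 191.] [80. 97. 95.]
-46 426 z [516. 506. 196.] [64. 83. 82.]
-38 400 z [517. 509. 414.] [56. 78. 78.]
-30 462 z [516. 506. 355.] [59. 78. 76.]
-22 518 z [517. 502.  72.] [68. 81. 76.]
-14 531 z [517. 503.  72.] [69. 81. 76.]
-6 531 z [517. 503.  72.] [71. 82. 76.]
2 553 z [533. 506.  72.] [69. 78. 72.]
10 551 z [534. 508.  72.] [70. 79. 73.]
18 554 z [531. 507.  72.] [73. 81. 75.]
26 420 z [514. 491.  71.] [78. 79. 71.]
34 224 z [496. 161.  70.] [99. 82. 65.]
42 116 z [73. 72. 70.] [137.  97.  65.]
50 85 z [73. 71. 68.] [135.  97.  66.]
t 6.55 uvz [549.2 -30. ] 157.8 yaw 5.15 q [0.    0.999 0.045 0.004] f [-15.1   5.6  63.7] w -0.3 j [ 0.39  0.43 -0.6   1.86  0.3   0.94 -1.83]
```

apply_moves(targets=[[[0, 0, -0.005, 0], [0, 0, -0.005, 0], [0, 0, -0.007, 0], [0, 0, -0.008, 0]]])

```text
clock: 6.95
ee_pos: [546.7, 18.6, 178.5]
orientation: [-0.0, 0.999, 0.044, -0.0]
ft_force: [0.4, 0.8, -0.6]
grip_width: -0.4
gripper_force: 0.0
```

```bash
python3 - <<'E'
from h import *
st();look("side","s5",(220,160,420,340));st()
E
```

```text
t 6.95 uvz [546.1 -31. ] 178.5 yaw 5.08 q [-0.     0.999  0.044 -0.   ] f [ 0.4  0.8 -0.6] w -0.4 j [ 0.41  0.4  -0.61  1.84  0.27  0.98 -1.81]
t 7.0 uvz [546.7 -30.9] 179.8 yaw 5.09 q [-0.     0.999  0.044  0.   ] f [0.9 0.5 2.7] w -0.3 j [ 0.41  0.4  -0.62  1.84  0.27  0.98 -1.81]
```

View pics/s5.png

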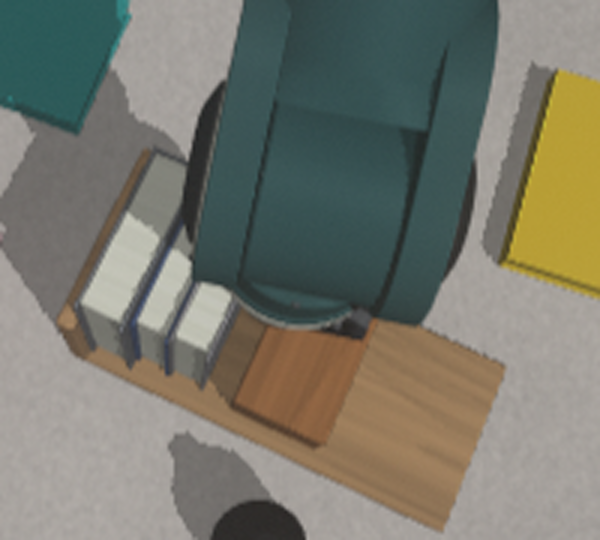

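The crop shows the slumped book standing upright beside book_b, with its pages at (205, 320). The block at (300, 380) is untouched, and there is a gap between them. Next I'll back off.

apply_moves(targets=[[[0, -0.01, -0.02, 0], [0, -0.03, -0.02, 0], [0, -0.04, 0, 0], [0, -0.04, 0, 0], [0, -0.025, 0, 0], [0, 0, 0, 0]]])

```text
clock: 7.6
ee_pos: [533.1, 167.0, 218.6]
orientation: [-0.001, 0.999, 0.047, 0.0]
ft_force: [0.3, -0.5, -0.6]
grip_width: 0.1
gripper_force: 0.0
```

```bash
python3 - <<'E'
from h import *
st()
for n,b in(("top",(165,130,290,260)),("side",(235,190,395,365))):
    P,F=look(n,n+"6",b);F=F.astype(int);uv=P[:,:2]@R.T;z=P[:,2]
    def e(nm,m): print(n,nm,m.sum(),"u",np.percentile(uv[m,0],[2,98]).round(1),"v",np.percentile(uv[m,1],[1,99]).round(1),"z",np.nanmedian(z[m]).round(1))
    rk=(uv[:,0]>478)&(uv[:,0]<612)
    e("blocktop",rk&(abs(z-72)<4)&(F[:,0]-F[:,2]>25)&(uv[:,1]>-60))
    e("book top",rk&(abs(z-195)<7)&(uv[:,1]>-95)&(uv[:,1]<-20))
    e("b top",rk&(abs(z-184)<5)&(uv[:,1]>-125)&(uv[:,1]<-75))
    e("a top",rk&(abs(z-209)<5)&(uv[:,1]<-90))
E
```

```text
t 7.6 uvz [546. 118.] 218.6 yaw 5.38 q [-0.001  0.999  0.047  0.   ] f [ 0.3 -0.5 -0.6] w 0.1 j [ 0.18  0.39 -0.68  1.78  0.27  1.07 -2.07]
top blocktop 913 u [487.6 601.8] v [-24.9  50.8] z 72.6
top book top 573 u [479.7 595.3] v [-89.3 -51.8] z 194.1
top b top 462 u [480.5 594.6] v [-112.6  -83.6] z 184.0
top a top 659 u [482.8 603.3] v [-151.2 -113.9] z 209.1
side blocktop 1622 u [489.1 603.6] v [-28.7  49.6] z 71.7
side book top 838 u [480.2 594.8] v [-87.9 -55.2] z 193.2
side b top 755 u [479.9 596.1] v [-117.3  -87.9] z 183.2
side a top 1059 u [483.7 604.1] v [-154.7 -117.1] z 208.0
```

apply_moves(targets=[[[0, 0, 0.044, 0], [0, 0, 0.044, 0], [0, 0, 0.044, 0], [0, 0.01, 0.038, 0], [0, 0.015, 0, 0], [0, 0.015, 0, 0], [0, 0, 0, 0]]])

```text
clock: 8.4
ee_pos: [539.2, 120.0, 50.2]
orientation: [0.0, 0.999, 0.042, 0.001]
ft_force: [-1.2, 0.5, -0.2]
grip_width: -0.1
gripper_force: 0.0
```

apply_moves(targets=[[[0, 0.004, 0, 0], [0, 0.004, 0, 0], [0, 0.004, 0, 0], [0, 0.004, 0, 0], [0, 0.004, 0, 0], [0, 0, 0, 0]]])

```text
clock: 9.0
ee_pos: [539.4, 102.8, 48.3]
orientation: [0.0, 0.999, 0.044, -0.0]
ft_force: [-0.3, -0.7, -0.2]
grip_width: -0.1
gripper_force: 0.0
```

```bash
python3 -c "
from h import *
st()"
```

```text
t 9.0 uvz [546.5  53.5] 48.3 yaw 5.06 q [ 0.     0.999  0.044 -0.   ] f [-0.3 -0.7 -0.2] w -0.1 j [ 0.2   0.6  -0.56  1.92  0.45  0.75 -2.1 ]
```

apply_moves(targets=[[[0, 0.003, 0, 0], [0, 0.003, 0, 0], [0, 0.003, 0, 0], [0, 0.003, 0, 0]]])

```text
clock: 9.4
ee_pos: [540.4, 91.2, 48.3]
orientation: [-0.0, 0.999, 0.044, -0.0]
ft_force: [0.3, 3.7, 0.7]
grip_width: -0.0
gripper_force: 1.6
```

```bash
cat >> h.py <<'E'
def blk():
    for n,b in(("top",(165,130,290,260)),("side",(235,190,395,365))):
        P,F=look(n,n+"b%.0f"%(robot.state()["clock"]*100),b);F=F.astype(int);uv=P[:,:2]@R.T;z=P[:,2]
        m=(uv[:,0]>478)&(uv[:,0]<612)&(abs(z-72)<4)&(F[:,0]-F[:,2]>25)&(uv[:,1]>-60)
        if m.sum()>9: print(n,"block",m.sum(),"v",np.percentile(uv[m,1],[1,99]).round(1))
        m=(uv[:,0]>478)&(uv[:,0]<612)&(abs(z-195)<7)&(uv[:,1]>-95)&(uv[:,1]<-20)
        if m.sum()>9: print(n,"book",m.sum(),"v",np.percentile(uv[m,1],[1,99]).round(1))
E
python3 -c "
from h import *
st();blk()"
```

```text
t 9.4 uvz [546.4  41.9] 48.3 yaw 5.09 q [-0.     0.999  0.044 -0.   ] f [0.3 3.7 0.7] w -0.0 j [ 0.22  0.6  -0.56  1.92  0.45  0.75 -2.08]
top block 226 v [-41.1   4. ]
top book 560 v [-86.  -51.7]
side block 1081 v [-52.   25.4]
side book 847 v [-88.3 -55.2]
```

apply_moves(targets=[[[0, 0.001, 0, 0], [0, 0.001, 0, 0], [0, 0, 0, 0]]])

```text
clock: 9.8
ee_pos: [540.5, 89.4, 48.2]
orientation: [-0.0, 0.999, 0.044, -0.0]
ft_force: [0.1, 2.0, 0.0]
grip_width: 0.0
gripper_force: 0.9
```

apply_moves(targets=[[[0, 0.001, 0, 0], [0, 0, 0, 0]]])

```text
clock: 10.0
ee_pos: [540.5, 88.7, 48.2]
orientation: [-0.0, 0.999, 0.044, -0.0]
ft_force: [0.2, 3.2, -1.7]
grip_width: -0.2
gripper_force: 2.1
```

apply_moves(targets=[[[0, 0.001, 0, 0], [0, 0, 0, 0]]])

```text
clock: 10.2
ee_pos: [540.5, 88.5, 48.3]
orientation: [-0.001, 0.999, 0.045, -0.0]
ft_force: [-0.4, 8.8, -2.6]
grip_width: -0.1
gripper_force: 4.4
```

apply_moves(targets=[[[0, 0.001, 0, 0], [0, 0, 0, 0]]])

```text
clock: 10.4
ee_pos: [540.5, 88.4, 48.3]
orientation: [-0.001, 0.999, 0.045, 0.0]
ft_force: [-0.5, 12.9, -5.0]
grip_width: -0.1
gripper_force: 6.8
```

```bash
python3 -c "
from h import *
st();blk()"
```

```text
t 10.4 uvz [546.3  39. ] 48.3 yaw 5.18 q [-0.001  0.999  0.045  0.   ] f [-0.5 12.9 -5. ] w -0.1 j [ 0.23  0.6  -0.56  1.92  0.45  0.75 -2.07]
top block 198 v [-41.4  -0.3]
top book 554 v [-87. -52.]
side block 1058 v [-53.6  23.4]
side book 834 v [-87.3 -55.4]
```

Force rose to 13 N with no motion, so the block is snug. Retreat and check.

apply_moves(targets=[[[0, -0.01, 0, 0], [0, -0.03, 0, 0], [0, -0.04, 0, 0], [0, -0.03, -0.03, 0], [0, 0, -0.04, 0], [0, 0, -0.04, 0], [0, 0, 0, 0]]])

```text
clock: 11.2
ee_pos: [533.0, 197.2, 163.1]
orientation: [-0.0, 0.999, 0.044, 0.003]
ft_force: [-0.1, -0.7, -1.2]
grip_width: 0.0
gripper_force: 0.0
```

```bash
python3 - <<'E'
from h import *
st();blk();look("side","s9",(220,160,420,360))
for n,b in(("top",(165,110,290,260)),):
    P,F=look(n,"t9",b)
for n in("top","side"):
    d=robot.read_camera(n)
    for t in("mug","diffuser","book_a"):print(n,t,[(np.round(b["extent"]).tolist(),round(b["p"],2)) for b in robot.boxes_of(t,d)[:2]])
E
```

```text
t 11.2 uvz [548.7 148.1] 163.1 yaw 5.1 q [-0.     0.999  0.044  0.003] f [-0.1 -0.7 -1.2] w 0.0 j [ 0.1   0.46 -0.65  1.81  0.34  0.97 -2.17]
top block 832 v [-41.1  27.7]
top book 577 v [-85.5 -51.9]
side block 1588 v [-53.3  23.9]
side book 847 v [-89.1 -55.3]
top mug [([226.0, 223.0, 261.0, 253.0], 0.88)]
top diffuser [([194.0, 126.0, 224.0, 156.0], 0.85)]
top book_a [([259.0, 149.0, 276.0, 207.0], 0.67), ([246.0, 155.0, 265.0, 208.0], 0.58)]
side mug []
side diffuser []
side book_a [([265.0, 222.0, 297.0, 280.0], 0.94), ([243.0, 209.0, 286.0, 278.0], 0.9)]
```

View pics/s9.png

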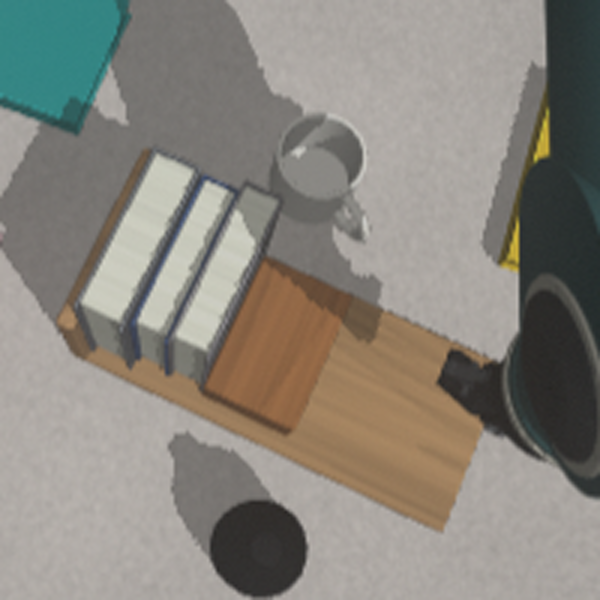

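View pics/t9.png

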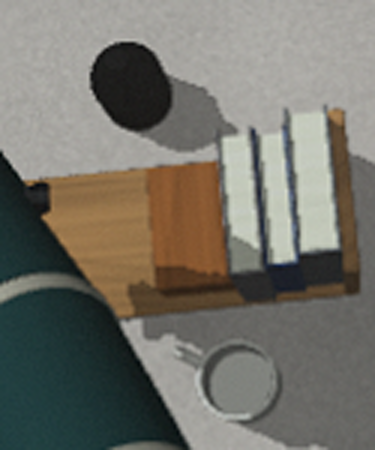

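The side crop shows three upright books, with the block at (275, 345) snug against the third. The mug at (320, 165) and the diffuser at (258, 545) have not moved. The top crop agrees, and the gripper is clear of everything.

```bash
python3 -c "
from plant import robot
print(robot.hand_in())"
```

```text
the job is handed in; nothing more can be done
None
```

The job is handed in at about 11 s: the slumped book stands upright beside book_b and the block is snug against it. The mug, diffuser and other two books look undisturbed, but the wrist force reached about 64 N (limit 120 N) while I tipped the book up, before I lifted the tool clear.

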